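# Slide the flask and the cutlery case home in the sloped tray

## Task

First swing the little lamp's arm off the open upper part of the sloped tray, so that it points straight across over the clear cover or further. Lay the purple flask flat in the tray's empty lane, on the open part uphill of the cover, foot downhill, and let go; then take it again by its lid and slide it down under the cover until its foot rests against the back stop, and slide the cutlery case down its own lane until it rests against the back stop too. Do not drop or ram the flask, and leave the bowl, spoon and fork where they are.

Things in the scene. Friction and masses are not known exactly. Their poses are not given: they have to be found in the camera images.
- deck: White sloped floor of the tray (fixed), 300 mm long, falling 0.21 rad away from the robot. Origin on its surface, mid-width, where it meets the back stop, 24 mm above the table. x points down the slope (floor runs from x = -300 mm, the open upper end, to 0, the stop's face), y left across the tray, z square to the floor. Items at rest stay put by friction and must be slid.
- flask_lane_stop (a point): Floor point at the foot of the 30 mm high back stop, mid-width of the empty left lane (deck y = +47 mm). Both lanes are 80 mm wide; ribs 8 mm high run between (14 mm wide) and outside (13 mm wide) them.
- case_lane_stop (a point): The same point in the case's right lane (deck y = -47 mm).
- cover_edge (a point): Middle of the orange upper edge of the clear acrylic cover, at deck x = -95 mm. The cover spans both lanes from here to the stop, underside 70 mm and top 74 mm above the floor, with clear side walls: items pass under it, a gripper does not.
- lamp (a joint): Lamp arm's angle about its upright hinge, rad, 0 to 1.8, starting at 0 to 0.35; grows clockwise seen from above. At 0 the arm points uphill over the open deck, at 2.79 rad counter-clockwise (from above) from the tray's horizontal downhill direction; at 1.22 straight across to the left over the cover. Friction of 0.12 N m holds it anywhere. Opens by pushing its right (later robot) side.
- lamp_hinge (a point): Lamp hinge axis at the arm's mid-height, 255 mm above the table, on a 14 mm post beside the tray: 40 mm uphill (horizontally) of the stop and 112 mm right of the tray's middle. The hinge knuckle is 28 mm across and ends 14 mm above this point.
- lamp_head (a point): Centre of the lamp head, 220 mm from the hinge. The arm is a level aluminium bar 16 mm wide and 14 mm high; the round white head is 64 mm across, from 16 mm below to 2 mm above this point.
- flask_center (a point): Slim purple flask lying flat on the table, 170 mm long in all, 60 mm wide, 40 mm high; empty, about 0.24 kg. Point at its centre, half-way up. x points from lid to foot, z up; at the start the lid is towards the robot. The body spans x = -33 to +85 mm.
- flask_foot (a point): Middle of the flask's flat foot face, 85 mm from its centre along x.
- flask_lid (a point): Centre of the flask's black flip-top lid, 61.5 mm from the centre towards -x; the lid is 47 mm long (to the end of the flask), 44 mm wide, 34 mm high, 3 mm clear of the floor when the flask lies flat.
- case_center (a point): Bamboo cutlery case with a dark seam, 160 mm long, 56 mm wide, 30 mm high, about 0.18 kg, lying in the right lane with its lower end short of the back stop. Point at its centre, half-way up. x points down the slope.
- case_front (a point): Middle of the case's lower end face, 80 mm from its centre.
- bowl: Small bamboo bowl, 110 mm across, 50 mm high, on the other side of the tray from the flask; leave it alone. Origin under its centre.
- spoon: White plastic spoon, 170 mm, far left; leave it alone.
- fork: Steel fork, 185 mm, far right; leave it alone.
Mind the look-alikes: they are no part of the job. Of the things that look like the part that bears flask_center, take the one that is farthest to the robot's left at the start.

How it is judged:
By the outcome, as a careful person would: the job done as asked, in the order asked, and still so for the second after the job is handed in, with the robot touching nothing.
It also fails if it takes over 72 s, if anything falls off the work surface, if the arm or the gripper's body presses on something with over 40 N, if the wrist force passes 120 N, or if a joint passes its speed limit or range.

## Robot

A 7-joint arm with a two-finger parallel gripper is mounted at the origin on the work surface. World frame = base frame: x ahead of the robot, y to its left, z up, the work surface at z = 0. Lengths are in m, angles in rad, forces in N, time in s.
With the tool pointing down it reaches from about 0.425 to 0.925 m from the base axis. Payload 6.8 kg.
Tool frame: the origin (TCP) lies at the very end of the fingers, on their centre line; the grasp point (between the pads) lies 19 mm behind it; z points along the fingers, x is the direction in which the jaws open and shut, and the axes are right-handed (so a half turn about z gives the same grasp; the last joint's range is limited). The gripper opens to 85 mm and grips with 20 to 120 N. Pads are 22 mm wide; open, the fingers measure 114 mm over their backs; the gripper's body (76 mm by 85 mm) begins 54 mm behind the grasp point. The pads swing forward as they close: fully open they stand 13 mm farther back than shut.
Start: joints at [-1.353, 0.477, 0.022, 1.555, -0.011, 1.109, -0.083], TCP at [0.216, 0.64, 0.231] pointing down, gripper open.
Joint ranges: [-2.96, 2.96], [-0.34, 2.1], [-1.41, 1.46], [0.24, 2.44], [-1.37, 4.51], [0.17, 1.92], [-2.96, 2.96]. Speed limits (rad/s): [2.39, 2.39, 3.14, 3.14, 3.14, 3.14, 3.14].

## Interface

Orientations are given as a rotation vector (axis times angle).
In Python, from bench import r, grab_frame gives the robot as it stands. The module is installed in compiled form; this text tells all that it offers.
- The arm moves only by the tool send_rows, never from a script. Its argument "series" is a list of rows, each a list of 2 entries, a list of its own where there are three numbers: the shift along the tool's x, y, z in m, then the turn, a rotation vector about the tool's x, y, z in units of 5 degrees (1.0 is 5 degrees). A call has 1 to 20 rows; each row shifts and turns the commanded pose from where the row before left it, along the tool's axes as they then stand; what a row does not reach is not made up. A row lasts 1/8 s, in which the tool goes at most 62.5 mm and 10.7 degrees, less where a joint would pass 70% of its speed; a pose out of reach is approached as far as the arm can. A call is refused whole if a number of a shift passes 0.0625 or a number of a turn 1, either way. A call with a gripper value outside its range is refused whole. "fingers" is the closure in counts, from 0 (fully open) to 255 (shut), set as the call begins (left out, the last holds). The fingers move at their own pace and stop on an object; "grip_force" is the grip in N (left out, the last holds). Time passes only in rows, so rows that do not move let the fingers close. It gives the time, the measured TCP pose, the force and the opening at its end, in the units of the state.
- r.get_obs(): the state, without advancing time (a new reading comes with each control period).
- grab_frame(name): name is "side" or "top" or "wrist"; returns a dict with "frame" (480x640x3 uint8, red, green, blue), "fx", "fy", "cx", "cy" (pixels), "origin" and "rotation" of the camera in the world; the wrist camera has in their place "T_tool_cam" (4x4, takes a point from camera to tool coordinates, whose origin is the TCP and whose axes are the tool frame's). Camera axes: x right, y down, z forward; pixel columns grow to the right and rows downward; lengths in m; the calibration is good to about 2 mm. A picture is of the moment at which its call begins: read the wrist's pose just before it. There is no depth.
- r.hand_in(): hands the job in, once; it reports no verdict.
The state is a dict: "clock": time; "joints": joint angles; "qvel": joint speeds; "tau": joint torques, N m; "tcp_pos": TCP position; "orientation": TCP orientation; "contact_force": force on the tool from outside, world axes, zero at the start; "moment": the same for the moment, N m; "grip_width": finger opening in m.
Only numpy, scipy, OpenCV 4.12 (cv2) and the standard library are available. Lean on these libraries where they do the work, as an engineer would, in place of code of your own. Each camera call takes 0.05 s, during which the arm holds its last target.

## Working session

There is one attempt and no reset: what is moved stays moved. The work goes in short steps, Python scripts to look and compute and a tool call to move; the robot and the scene stay as the last step left them, time stands still between calls to the robot, and variables do not carry over. Pictures are saved under pics/ and viewed, and the job is handed in when it is done.

Besides the shell and the picture viewer there is one more tool, called after "Emit:" in YAML: its name, and indented under it one key for each argument. send_rows: Moves the arm, as the interface text tells. Its arguments: {"type":"object","properties":{"series":{"type":"array"},"fingers":{"type":"number"},"grip_force":{"type":"number"}},"required":["series"]}

```bash
mkdir -p pics; python3 - <<'E'
from bench import r, grab_frame
import cv2,numpy as np
o=r.get_obs()
for k,v in o.items(): print(k,np.round(v,3))
for n in ["side","top","wrist"]:
    f=grab_frame(n); cv2.imwrite(f"pics/{n}0.png",f["frame"][:,:,::-1])
    print(n,{k:np.round(v,4).tolist() for k,v in f.items() if k!="frame"})
E
```

```text
clock 0.0
joints [-1.353  0.478  0.022  1.556 -0.011  1.109 -0.083]
qvel [-0.002 -0.001 -0.    -0.001 -0.    -0.     0.001]
tau [ 0.0000e+00 -5.9643e+01  1.6080e+00 -2.8120e+01  1.2000e-02  9.0000e-03
  0.0000e+00]
tcp_pos [0.216 0.639 0.23 ]
orientation [ 2.551e+00  1.831e+00 -2.000e-03]
contact_force [ 0.306  0.082 -0.16 ]
moment [-0.017  0.007  0.05 ]
grip_width 0.085
side {'fx': 500.3854, 'fy': 500.3854, 'cx': 318.8864, 'cy': 237.4825, 'origin': [0.0003, -0.7846, 0.8588], 'rotation': [-2.1292, 0.6189, -0.3309]}
top {'fx': 565.6484, 'fy': 565.6484, 'cx': 326.5488, 'cy': 248.5368, 'origin': [0.3057, -0.0125, 1.6552], 'rotation': [-2.1613, 2.1296, -0.1568]}
wrist {'fx': 337.7533, 'fy': 337.7533, 'cx': 317.8797, 'cy': 239.8792, 'T_tool_cam': [[1.0, -0.0001, -0.0002, 0.0003], [0.0002, 0.9615, 0.2749, -0.0699], [0.0001, -0.2749, 0.9615, -0.1417], [0.0, 0.0, 0.0, 1.0]]}
```

View pics/top0.png

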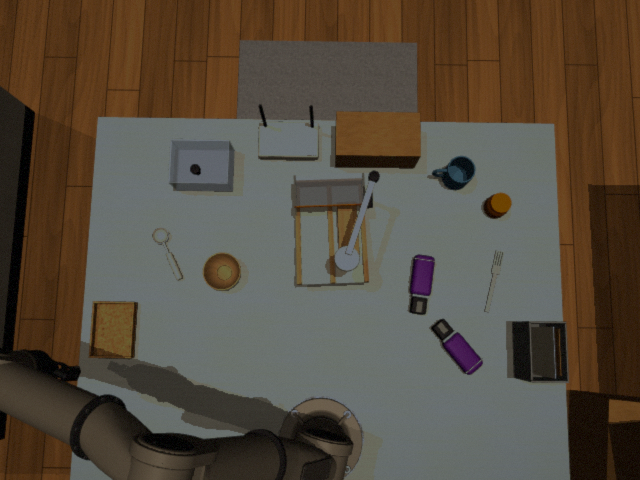

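View pics/side0.png

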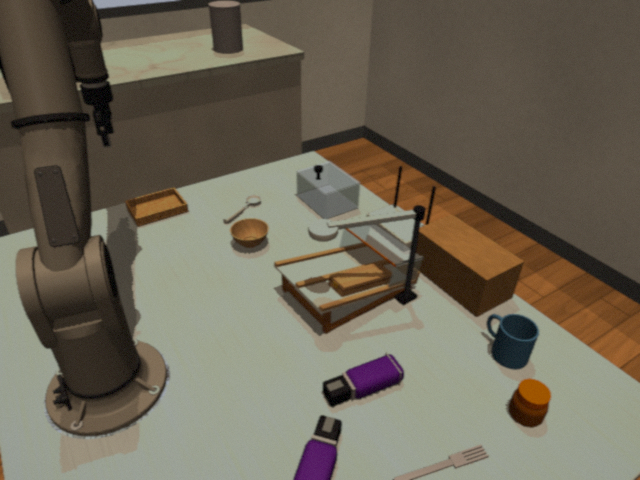

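View pics/wrist0.png

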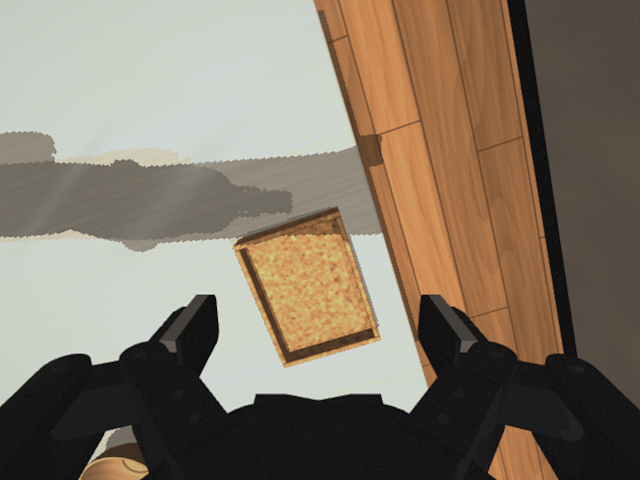

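The target is the flask at about (422,285) in the top view: it is the left-most of the two purple ones and its lid faces the robot. The tray is at about x 295–368, y 175–285. The lamp head is at (347,259) and its hinge at (374,177). The bowl is at (222,271).

```bash
cat > h.py <<'E'
import numpy as np,cv2
from bench import r,grab_frame
from scipy.spatial.transform import Rotation as R
def cam(f):
    K=np.array([[f["fx"],0,f["cx"]],[0,f["fy"],f["cy"]],[0,0,1]])
    if "T_tool_cam" in f:
        o=f["obs"]; T=np.eye(4);T[:3,:3]=R.from_rotvec(o["orientation"]).as_matrix();T[:3,3]=o["tcp_pos"]
        T=T@np.array(f["T_tool_cam"]); return K,T[:3,:3],T[:3,3]
    rot=np.array(f["rotation"]); Rm=R.from_rotvec(rot).as_matrix() if rot.size==3 else rot
    return K,Rm,np.array(f["origin"])
def grab(n):
    o=r.get_obs(); f=grab_frame(n); f["obs"]=o; return f
def ray(c,p):
    K,Rm,o=c; d=Rm@np.linalg.solve(K,[p[0],p[1],1.]); return o,d/np.linalg.norm(d)
def onz(c,p,z):
    o,d=ray(c,p); return o+d*(z-o[2])/d[2]
def tri(c1,p1,c2,p2):
    o1,d1=ray(c1,p1);o2,d2=ray(c2,p2)
    s=np.linalg.lstsq(np.c_[d1,-d2],o2-o1,rcond=None)[0]
    a=o1+s[0]*d1;b=o2+s[1]*d2
    return (a+b)/2,np.linalg.norm(a-b)
def proj(c,P):
    K,Rm,o=c; q=(np.atleast_2d(P)-o)@Rm@K.T; return q[:,:2]/q[:,2:]
E
python3 - <<'E'
from h import *
f=grab("top");c=cam(f)
print(onz(c,(326,248),0),onz(c,(422,285),.02))
im=f["frame"][:,:,::-1]
cv2.imwrite("pics/t1.png",cv2.resize(im[160:310,270:450],None,fx=4.4,fy=4,interpolation=cv2.INTER_CUBIC)[:600,:800])
f=grab("side");im=f["frame"][:,:,::-1]
cv2.imwrite("pics/s1.png",cv2.resize(im[190:340,260:440],None,fx=4,fy=4,interpolation=cv2.INTER_CUBIC))
E
```

```text
[ 0.55067852 -0.00883266  0.        ] [ 0.44357801 -0.28837014  0.02      ]
```

View pics/t1.png

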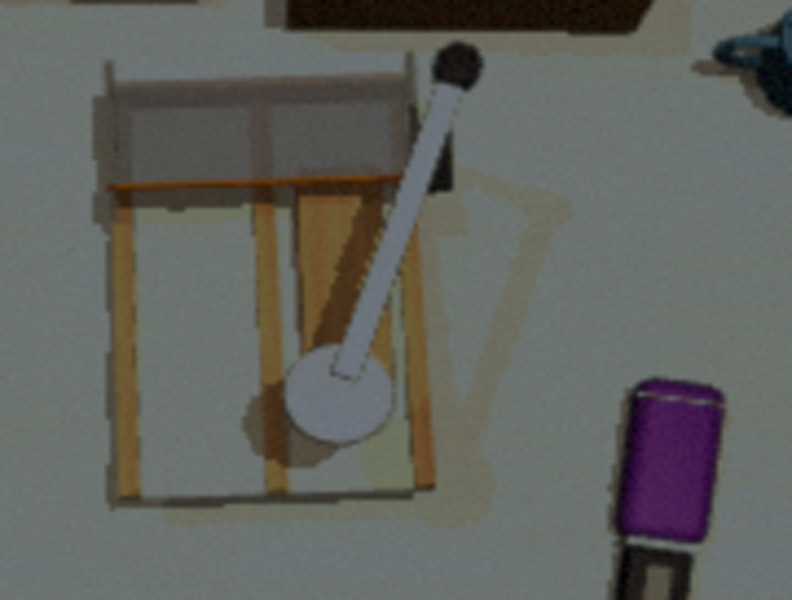

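View pics/s1.png

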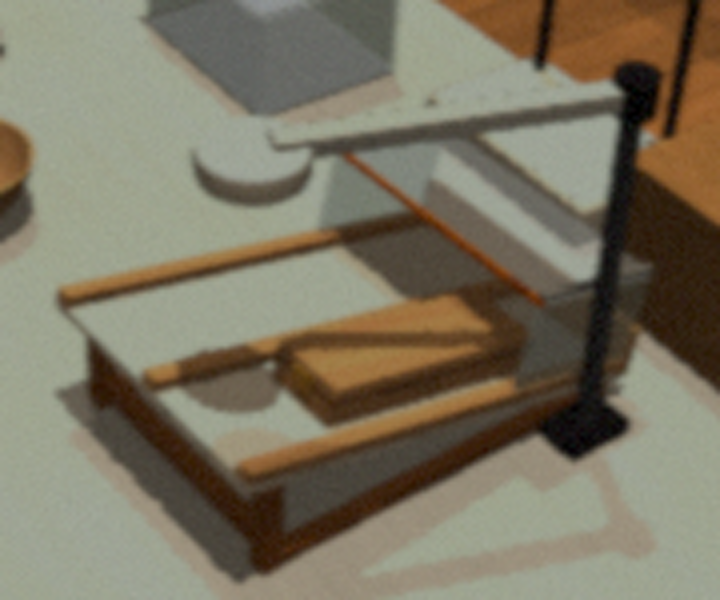

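```bash
cat >> h.py <<'E'
def deckT(p):
    x,y,a=p
    # deck x downhill: horizontal dir (cos a, sin a), drop .21
    s=.21
    X=np.array([np.cos(a)*np.cos(s),np.sin(a)*np.cos(s),-np.sin(s)])
    Y=np.array([-np.sin(a),np.cos(a),0]);Z=np.cross(X,Y)
    return np.c_[X,Y,Z],np.array([x,y,.024])
E
python3 - <<'E'
from h import *
from scipy.optimize import least_squares
ft,fs=grab("top"),grab("side");ct,cs=cam(ft),cam(fs)
T=lambda u,v:(u/4.4+270-.4,v/4+160-.4); S=lambda u,v:(u/4+260-.4,v/4+190-.4)
D=[(ct,T(118,497),(-.3,.1,.008)),(ct,T(140,497),(-.3,.087,.008)),(ct,T(267,493),(-.3,.007,.008)),(ct,T(288,492),(-.3,-.007,.008)),(ct,T(413,489),(-.3,-.087,.008)),(ct,T(435,487),(-.3,-.1,.008)),(ct,T(256,183),(-.095,0,.072)),(cs,S(147,375),(-.3,.007,.008)),(cs,S(238,465),(-.3,-.087,.008)),(cs,S(60,292),(-.3,.1,.008)),(cs,S(443,227),(-.095,0,.072))]
def res(p,full=False):
    Rm,o=deckT(p); return np.concatenate([proj(c,Rm@np.array(q)+o)[0]-px for c,px,q in D])
s=least_squares(res,[.7,0,0.]);print(s.x);print(res(s.x).reshape(-1,2).round(1))
np.save("deck.npy",s.x)
Rm,o=deckT(s.x);a=s.x[2]
u=np.array([np.cos(a),np.sin(a),0]);l=np.array([-np.sin(a),np.cos(a),0])
h=np.array([o[0],o[1],0])-.04*u-.112*l+[0,0,.255]
print("hinge",h, "px",proj(ct,h+[0,0,.014]),proj(cs,h+[0,0,.014]),"meas",T(458,62),S(637,75))
hd=onz(ct,T(339,393),.257);hs=onz(cs,S(252,150),.257);print("head",hd,hs)
for q in (hd,hs):
  d=q-h;ang=np.arctan2(d@l,d@u);print("lamp angle",2.79-ang,np.linalg.norm(d[:2]))
# flask
hsv=cv2.cvtColor(ft["frame"],cv2.COLOR_RGB2HSV)
m=((hsv[...,0]>130)&(hsv[...,0]<160)&(hsv[...,1]>100)).astype(np.uint8)
n,lab,st,ce=cv2.connectedComponentsWithStats(m)
for i in range(1,n):
    if st[i,4]>100:
        pts=np.argwhere(lab==i)[:,::-1].astype(np.float32)
        rr=cv2.minAreaRect(pts);print(st[i],rr,[onz(ct,p,.03).round(4).tolist() for p in cv2.boxPoints(rr)])
E
```

```text
[ 0.73042642 -0.0133638   0.05307862]
[[ 0.1  0.6]
 [-0.2  0.4]
 [-0.2  0.3]
 [ 0.1  0.3]
 [ 0.6 -0. ]
 [ 0.3  0.3]
 [ 1.9  0.5]
 [-0.  -1.3]
 [ 1.  -0.7]
 [ 0.5 -1.1]
 [-1.1 -1.3]]
hinge [ 0.69642476 -0.12732822  0.255     ] px [[373.78273781 175.98989806]] [[420.49929566 207.75445731]] meas (373.6909090909091, 175.1) (418.85, 208.35)
head [ 0.48858378 -0.06122446  0.257     ] [ 0.48234118 -0.0619445   0.257     ]
lamp angle 0.009418742763389165 0.2180999322766484
lamp angle -0.0020994204524398263 0.22384551145126586
[410 255  24  40 746] ((421.8088684082031, 274.62457275390625), (20.21353530883789, 38.79129409790039), 6.709836959838867) [[0.42, -0.2506, 0.03], [0.5319, -0.2645, 0.03], [0.5259, -0.3226, 0.03], [0.4141, -0.3082, 0.03]]
[443 333  37  39 740] ((460.8844299316406, 351.6361389160156), (36.29021072387695, 20.72887420654297), 49.76364517211914) [[0.2747, -0.3396, 0.03], [0.3129, -0.3851, 0.03], [0.2365, -0.4499, 0.03], [0.1988, -0.4044, 0.03]]
```

Measurements so far:

| Item | Result |
|---|---|
| Deck origin | (0.730, -0.013), yaw 0.053 |
| Lamp angle | about 0 |
| Flask centre | about (0.447, -0.283), yaw -0.127 |

I'll align the tool with the tray, rise, and move to the right of the lamp arm.

Emit:
send_rows:
  series:
    - [[0, 0, -0.03], [0, 0, -0.87]]
    - [[0, 0, -0.03], [0, 0, -0.87]]
    - [[0, 0, -0.03], [0, 0, -0.87]]
    - [[0, 0, -0.03], [0, 0, -0.87]]
    - [[0, 0, -0.03], [0, 0, -0.87]]
  fingers: 255
  grip_force: 30

```text
clock: 0.98
tcp_pos: [0.2161, 0.6393, 0.3823]
orientation: [2.158, 2.283, -0.0]
contact_force: [1.5, 0.7, 0.3]
grip_width: -0.0
```

Emit:
send_rows:
  series:
    - [[-0.05, 0.017, 0], [0, 0, 0]]
    - [[-0.05, 0.017, 0], [0, 0, 0]]
    - [[-0.05, 0.017, 0], [0, 0, 0]]
    - [[-0.05, 0.017, 0], [0, 0, 0]]
    - [[-0.05, 0.017, 0], [0, 0, 0]]
    - [[-0.05, 0.017, 0], [0, 0, 0]]
    - [[-0.05, 0.017, 0], [0, 0, 0]]
    - [[-0.05, 0.017, 0], [0, 0, 0]]
    - [[-0.05, 0.017, 0], [0, 0, 0]]
    - [[-0.05, 0.017, 0], [0, 0, 0]]
    - [[-0.05, 0.017, 0], [0, 0, 0]]
    - [[-0.05, 0.017, 0], [0, 0, 0]]
    - [[-0.05, 0.017, 0], [0, 0, 0]]
    - [[-0.05, 0.017, 0], [0, 0, 0]]
    - [[-0.05, 0.017, 0], [0, 0, 0]]
    - [[-0.05, 0.017, 0], [0, 0, 0]]

```text
clock: 2.98
tcp_pos: [0.5311, -0.1462, 0.3816]
orientation: [2.16, 2.281, 0.001]
contact_force: [-0.1, 0.4, -0.4]
grip_width: -0.0
```

Emit:
send_rows:
  series:
    - [[0, 0, 0.052], [0, 0, 0]]
    - [[0, 0, 0.052], [0, 0, 0]]
    - [[0, 0, 0.052], [0, 0, 0]]
    - [[0.022, 0.0165, 0], [0, 0, 0]]
    - [[0.0208, 0.0032, 0], [0, 0, 0]]
    - [[0.02, 0.006, 0], [0, 0, 0]]
    - [[0.019, 0.0087, 0], [0, 0, 0]]
    - [[0.0177, 0.0114, 0], [0, 0, 0]]
    - [[0.016, 0.0137, 0], [0, 0, 0]]
    - [[0.0138, 0.0158, 0], [0, 0, 0]]
    - [[0.0115, 0.0175, 0], [0, 0, 0]]
    - [[0.009, 0.019, 0], [0, 0, 0]]
    - [[0.006, 0.02, 0], [0, 0, 0]]
    - [[0.0033, 0.0207, 0], [0, 0, 0]]
    - [[0.0004, 0.021, 0], [0, 0, 0]]
    - [[0, 0, 0], [0, 0, 0]]

```text
clock: 4.97
tcp_pos: [0.6967, 0.0249, 0.2245]
orientation: [2.16, 2.281, -0.0]
contact_force: [-0.3, 0.0, -0.6]
grip_width: 0.0003
```

```bash
python3 - <<'E'
from h import *
o=r.get_obs();print(o["clock"],o["tcp_pos"],o["contact_force"],o["joints"].round(2) if hasattr(o["joints"],"round") else o["joints"])
for n in ["side","wrist"]:
    cv2.imwrite(f"pics/{n}2.png",grab(n)["frame"][:,:,::-1])
E
```

```text
4.975 [0.6966931  0.0248695  0.22449577] [-0.27316399  0.01138271 -0.58373323] [-0.49  0.57  0.56  1.53 -0.32  1.13  1.76]
```

View pics/side2.png

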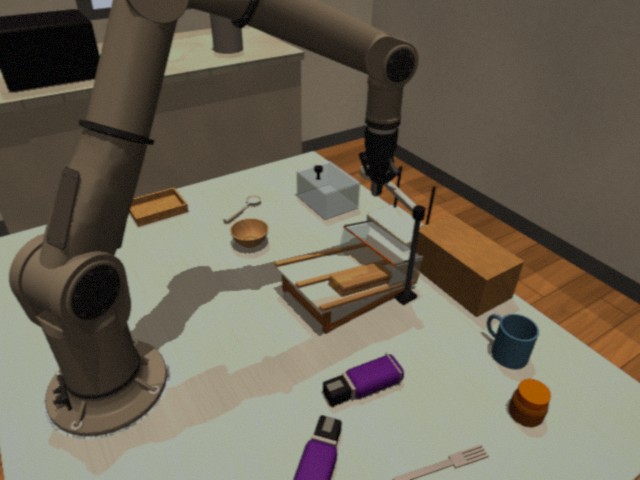

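View pics/wrist2.png

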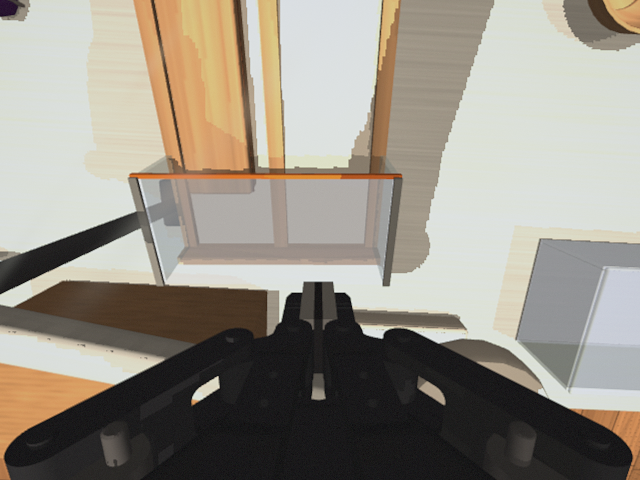

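The lamp arm has gone past straight-across and now points down-right behind the fingers. The tray and case are undisturbed. Next I back off, rise and go above the flask.

Emit:
send_rows:
  series:
    - [[0, -0.04, 0], [0, 0, 0]]
    - [[0, 0, -0.045], [0, 0, 0]]
    - [[0, 0, -0.045], [0, 0, 0]]
    - [[0, 0, -0.04], [0, 0, 0]]
    - [[-0.042, -0.032, 0], [0, 0, 0]]
    - [[-0.042, -0.032, 0], [0, 0, 0]]
    - [[-0.042, -0.032, 0], [0, 0, 0]]
    - [[-0.042, -0.032, 0], [0, 0, 0]]
    - [[-0.042, -0.032, 0], [0, 0, 0]]
    - [[-0.042, -0.032, 0], [0, 0, 0]]
    - [[-0.042, -0.032, 0], [0, 0, 0]]
    - [[0, 0, 0.03], [0, 0, 1]]
    - [[0, 0, 0.035], [0, 0, 1]]
    - [[0, 0, 0.035], [0, 0, 0.06]]
    - [[0, 0, 0], [0, 0, 0]]
  fingers: 0

```text
clock: 6.95
tcp_pos: [0.4456, -0.2827, 0.2534]
orientation: [-2.354, -2.074, 0.003]
contact_force: [0.3, 0.1, 0.6]
grip_width: 0.0853
```

```bash
python3 - <<'E'
from h import *
fw,ft=grab("wrist"),grab("top")
o=fw["obs"];print(o["clock"],o["tcp_pos"],o["orientation"],o["joints"])
cv2.imwrite("pics/w3.png",fw["frame"][:,:,::-1])
im=ft["frame"][:,:,::-1];cv2.imwrite("pics/t3.png",cv2.resize(im[130:330,250:450],None,fx=3,fy=3,interpolation=cv2.INTER_CUBIC))
c=cam(fw)
hsv=cv2.cvtColor(fw["frame"],cv2.COLOR_RGB2HSV)
m=((hsv[...,0]>130)&(hsv[...,0]<160)&(hsv[...,1]>100)).astype(np.uint8)
n,lab,st,ce=cv2.connectedComponentsWithStats(m)
for i in range(1,n):
    if st[i,4]>300:
        pts=np.argwhere(lab==i)[:,::-1].astype(np.float32)
        rr=cv2.minAreaRect(pts);b=cv2.boxPoints(rr);print(st[i],b.round(0).tolist(),[onz(c,p,.02).round(4).tolist() for p in b])
E
```

```text
6.95 [ 0.44556798 -0.28265872  0.25344785] [-2.35373881 -2.07375855  0.00291799] [-0.20038891  0.26152735  0.78295329  1.91541871 -0.21084333  1.05340337
  2.1161487 ]
[ 114    0  123   90 5628] [[109.0, 9.0], [150.0, -37.0], [242.0, 46.0], [200.0, 92.0]] [[0.2255, -0.4579, 0.02], [0.1943, -0.4085, 0.02], [0.2738, -0.3365, 0.02], [0.3096, -0.3864, 0.02]]
[ 290  180   54   90 4658] [[290.0, 180.0], [343.0, 180.0], [343.0, 269.0], [290.0, 269.0]] [[0.4099, -0.3084, 0.02], [0.4173, -0.2506, 0.02], [0.5209, -0.2616, 0.02], [0.513, -0.3238, 0.02]]
```

View pics/w3.png

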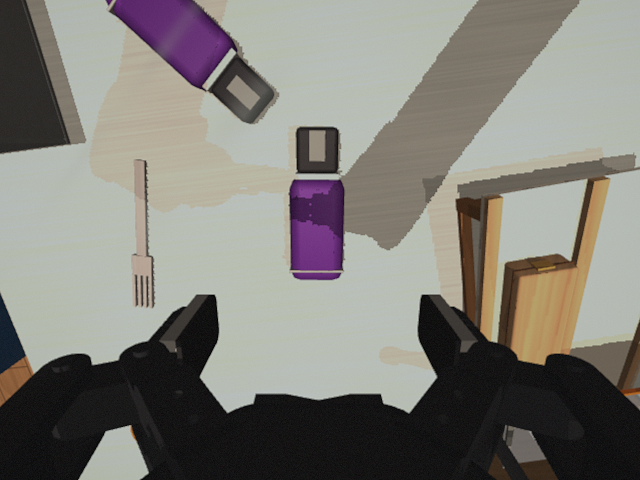

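View pics/t3.png

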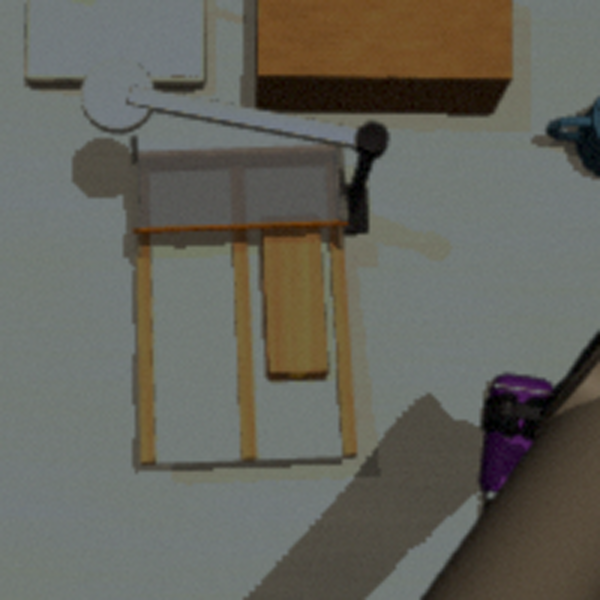

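The flask is lined up with the tool, at columns 290–343 with its axis vertical. In the top view the lamp arm now points left past straight-across, and the case is in the right lane with its lower end under the cover. Next is the grasp.

Emit:
send_rows:
  series:
    - [[0, 0, 0.055], [0, 0, 0]]
    - [[0, 0, 0.055], [0, 0, 0]]
    - [[0, 0, 0.055], [0, 0, 0]]
    - [[0, 0, 0.045], [0, 0, 0]]
    - [[0, 0, 0.025], [0, 0, 0]]
    - [[0, 0, 0.012], [0, 0, 0]]
    - [[0, 0, 0], [0, 0, 0]]

```text
clock: 7.92
tcp_pos: [0.4484, -0.2842, 0.009]
orientation: [2.356, 2.077, 0.001]
contact_force: [-0.1, 0.0, 0.0]
grip_width: 0.0856
```

Emit:
send_rows:
  series:
    - [[0, 0, 0], [0, 0, 0]]
    - [[0, 0, 0], [0, 0, 0]]
    - [[0, 0, 0], [0, 0, 0]]
    - [[0, 0, 0], [0, 0, 0]]
    - [[0, 0, 0], [0, 0, 0]]
    - [[0, 0, 0], [0, 0, 0]]
  fingers: 255
  grip_force: 40

```text
clock: 8.68
tcp_pos: [0.4486, -0.2844, 0.0097]
orientation: [2.355, 2.076, 0.002]
contact_force: [-0.2, 0.4, 5.3]
grip_width: 0.0596
```

Emit:
send_rows:
  series:
    - [[0, 0, -0.02], [0, 0, 0]]
    - [[0, 0, -0.03], [0, 0, 0]]
    - [[0, 0, -0.04], [0, 0, 0]]
    - [[0, 0, -0.04], [0, 0, 0]]
    - [[0, 0, -0.04], [0, 0, 0]]
    - [[0, 0, -0.04], [0, 0, 0]]
    - [[0, 0, -0.02], [0, 0, 0]]
    - [[0, 0, 0], [0, 0, 0]]

```text
clock: 9.68
tcp_pos: [0.4482, -0.2842, 0.2399]
orientation: [2.355, 2.075, 0.004]
contact_force: [0.7, 0.4, -2.6]
grip_width: 0.0593
```

```bash
python3 - <<'E'
from h import *
fw,ft=grab("wrist"),grab("side")
o=fw["obs"];print(o["clock"],o["tcp_pos"],o["orientation"],o["contact_force"],o["moment"])
cv2.imwrite("pics/w4.png",fw["frame"][:,:,::-1])
cv2.imwrite("pics/s4.png",ft["frame"][:,:,::-1])
E
```

```text
9.675 [ 0.44818114 -0.28420043  0.2399206 ] [2.35467262 2.07549055 0.00410278] [ 0.6785101   0.3744992  -2.61636827] [0.0136892  0.00310887 0.00783697]
```

View pics/w4.png

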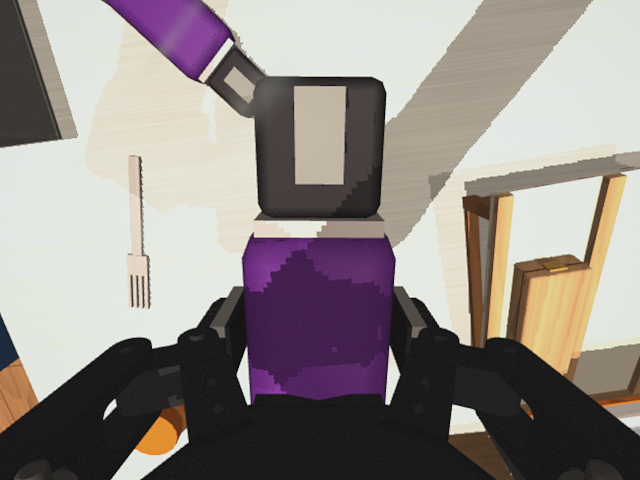

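View pics/s4.png

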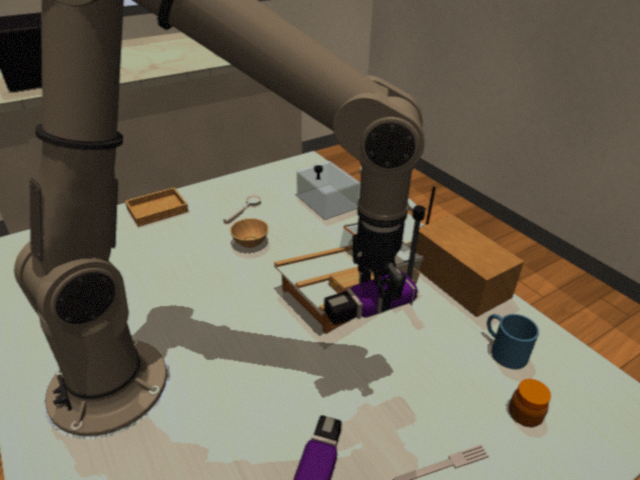

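```bash
python3 - <<'E'
from h import *
f=grab("wrist");T=np.array(f["T_tool_cam"]);K,_,_=cam(f)
c=(K,T[:3,:3],T[:3,3])
for px,z in [((320,78),-.0273),((255,140),-.0273),((385,140),-.0273),((320,216),-.0273),((319,236),-.0303),((245,250),-.02),((394,250),-.02),((248,380),-.02),((389,380),-.02)]:
    print(px,onz(c,px,z).round(4))
o=f["obs"];Rt=R.from_rotvec(o["orientation"]).as_matrix();print(Rt.round(4))
E
```

```text
(320, 78) [ 0.001  -0.0893 -0.0273]
(255, 140) [-0.0201 -0.0709 -0.0273]
(385, 140) [ 0.0222 -0.0709 -0.0273]
(320, 216) [ 0.0011 -0.0457 -0.0273]
(319, 236) [ 0.0007 -0.0394 -0.0303]
(245, 250) [-0.0272 -0.0311 -0.02  ]
(394, 250) [ 0.0291 -0.0311 -0.02  ]
(248, 380) [-0.0294  0.0269 -0.02  ]
(389, 380) [ 0.0306  0.0269 -0.02  ]
[[ 1.253e-01  9.921e-01 -3.000e-04]
 [ 9.921e-01 -1.253e-01  9.000e-04]
 [ 8.000e-04 -4.000e-04 -1.000e+00]]
```

Emit:
send_rows:
  series:
    - [[0, 0, 0], [0, 0, -0.7]]
    - [[0, 0, 0], [0, 0, -0.7]]
    - [[0, 0, 0], [0, 0, -0.65]]
    - [[0.0377, 0.0136, 0], [0, 0, 0]]
    - [[0.0377, 0.0136, 0], [0, 0, 0]]
    - [[0.0377, 0.0136, 0], [0, 0, 0]]
    - [[0.0377, 0.0136, 0], [0, 0, 0]]
    - [[0.0377, 0.0136, 0], [0, 0, 0]]
    - [[0.0377, 0.0136, 0], [0, 0, 0]]
    - [[0.0377, 0.0136, 0], [0, 0, 0]]
    - [[0.0377, 0.0136, 0], [0, 0, 0]]
    - [[0, 0, 0.04], [0, 0, 0]]
    - [[0, 0, 0.04], [0, 0, 0]]
    - [[0, 0, 0], [0.8, 0, 0]]
    - [[0, 0, 0], [0.8, 0, 0]]
    - [[0, 0, 0], [0.806, 0, 0]]
    - [[0, 0, 0], [0, 0, 0]]

```text
clock: 11.95
tcp_pos: [0.5403, 0.0229, 0.1566]
orientation: [-2.056, -2.168, 0.232]
contact_force: [-0.6, 0.0, -2.0]
grip_width: 0.0595
```

```bash
cat >> h.py <<'E'
def deckpose():
    Rm,o=deckT(np.load("deck.npy"));s=r.get_obs()
    Rt=R.from_rotvec(s["orientation"]).as_matrix()
    print("t",round(s["clock"],2),"tcp deck",((np.array(s["tcp_pos"])-o)@Rm).round(4),"F",np.array(s["contact_force"]).round(1),"w",round(s["grip_width"],4))
    D=Rm.T@Rt;tgt=np.array([[0,1,0],[1,0,0],[0,0,-1.]])
    print("tool-frame turn still needed to align (units of 5deg):",(np.degrees(R.from_matrix(D.T@tgt).as_rotvec())/5).round(3))
E
python3 -c "
from h import *
deckpose()
f=grab('side');cv2.imwrite('pics/s5.png',f['frame'][:,:,::-1])
f=grab('wrist');cv2.imwrite('pics/w5.png',f['frame'][:,:,::-1])"
```

```text
t 11.95 tcp deck [-0.2114  0.0463  0.0905] F [-0.6  0.  -2. ] w 0.0595
tool-frame turn still needed to align (units of 5deg): [-0.02   0.013 -0.004]
```

View pics/s5.png

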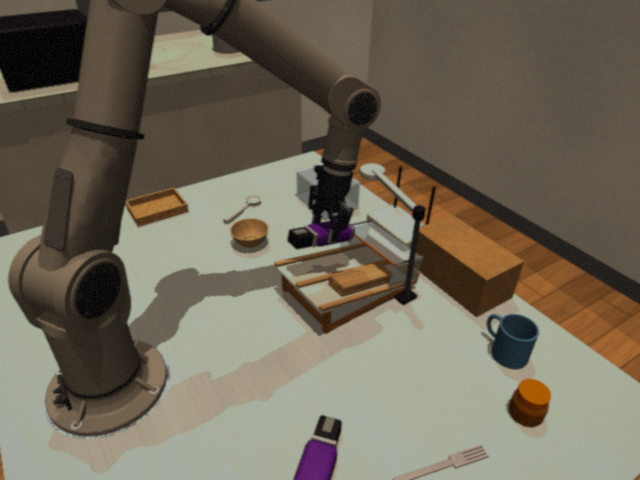

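View pics/w5.png

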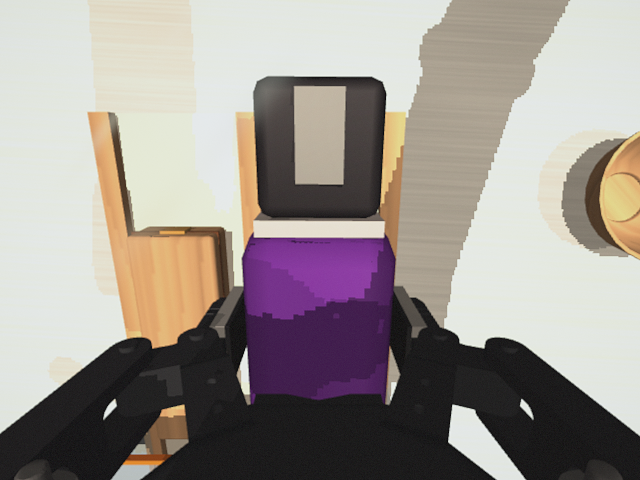

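The flask is centred over the left lane: ribs at columns 237–255 and 388–405, flask centre at 319. Lowering it now.

Emit:
send_rows:
  series:
    - [[0, 0.006, 0.025], [0, 0, 0]]
    - [[0, 0.006, 0.025], [0, 0, 0]]
    - [[0, 0.005, 0.018], [0, 0, 0]]
    - [[0, 0, 0.005], [0, 0, 0]]
    - [[0, 0, 0.003], [0, 0, 0]]
    - [[0, 0, 0], [0, 0, 0]]

```text
clock: 12.8
tcp_pos: [0.5413, 0.023, 0.0809]
orientation: [-2.057, -2.169, 0.227]
contact_force: [-0.2, 0.6, -2.2]
grip_width: 0.0591
```

```bash
python3 -c "
from h import *
deckpose()
f=grab('side');cv2.imwrite('pics/s6.png',cv2.resize(f['frame'][190:340,240:440,::-1],None,fx=4,fy=4,interpolation=cv2.INTER_CUBIC))"
```

```text
t 12.8 tcp deck [-0.1947  0.0464  0.0167] F [-0.2  0.6 -2.2] w 0.0591
tool-frame turn still needed to align (units of 5deg): [ 0.011 -0.002 -0.003]
```

View pics/s6.png

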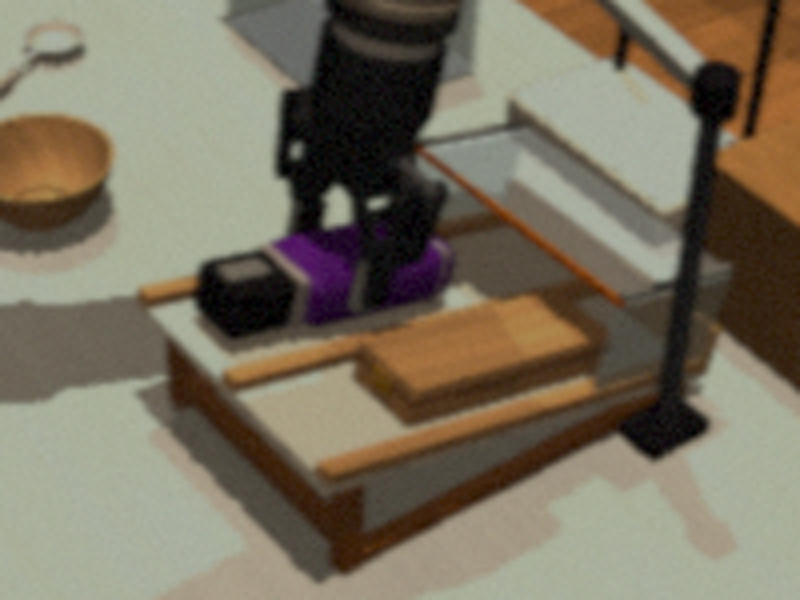

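Emit:
send_rows:
  series:
    - [[0, 0, 0.002], [0, 0, 0]]
    - [[0, 0, 0.002], [0, 0, 0]]
    - [[0, 0, 0.001], [0, 0, 0]]
    - [[0, 0, 0], [0, 0, 0]]

```text
clock: 13.35
tcp_pos: [0.5399, 0.023, 0.0754]
orientation: [-2.056, -2.168, 0.229]
contact_force: [-0.5, -0.3, -2.8]
grip_width: 0.0595
```

Emit:
send_rows:
  series:
    - [[0, 0, 0.001], [0, 0, 0]]
    - [[0, 0, 0.001], [0, 0, 0]]
    - [[0, 0, 0], [0, 0, 0]]

```text
clock: 13.72
tcp_pos: [0.5397, 0.023, 0.074]
orientation: [-2.057, -2.168, 0.228]
contact_force: [-1.3, 0.2, 3.4]
grip_width: 0.0592
```

Emit:
send_rows:
  series:
    - [[0, 0, 0], [0, 0, 0]]
    - [[0, 0, 0], [0, 0, 0]]
    - [[0, 0, 0], [0, 0, 0]]
    - [[0, 0, 0], [0, 0, 0]]
    - [[0, 0, -0.02], [0, 0, 0]]
    - [[0, 0, -0.03], [0, 0, 0]]
    - [[0, 0, -0.03], [0, 0, 0]]
    - [[0, -0.03, -0.02], [0, 0, 0]]
    - [[0, -0.033, 0], [0, 0, 0]]
    - [[0, 0, 0], [0, 0, 0]]
  fingers: 0

```text
clock: 14.98
tcp_pos: [0.4973, 0.0207, 0.1851]
orientation: [-2.056, -2.167, 0.227]
contact_force: [1.1, -0.1, -0.4]
grip_width: 0.0854
```

```bash
python3 -c "
from h import *
deckpose()
f=grab('wrist');cv2.imwrite('pics/w7.png',f['frame'][:,:,::-1])
f=grab('side');cv2.imwrite('pics/s7.png',cv2.resize(f['frame'][190:340,240:440,::-1],None,fx=4,fy=4,interpolation=cv2.INTER_CUBIC))"
```

```text
t 14.97 tcp deck [-0.2595  0.0464  0.1094] F [ 1.1 -0.1 -0.4] w 0.0854
tool-frame turn still needed to align (units of 5deg): [-0.002 -0.016 -0.005]
```

View pics/w7.png

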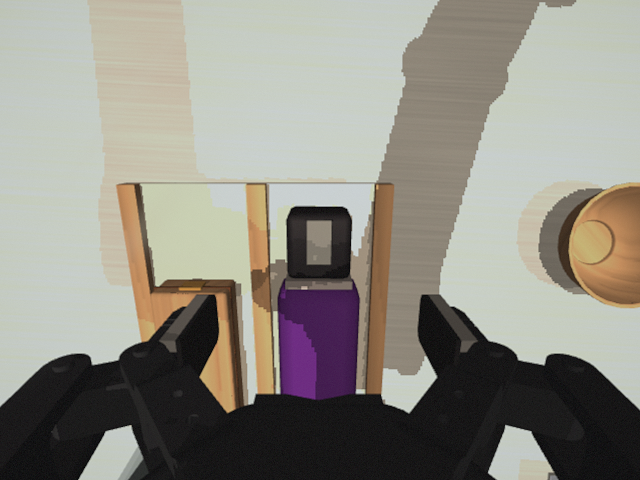

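View pics/s7.png

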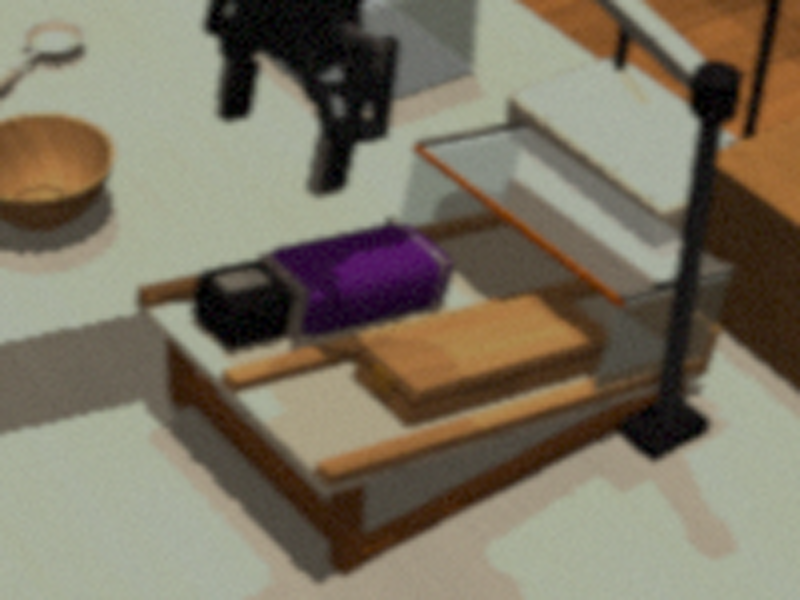

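The flask lies flat in the left lane, uphill of the cover, with the lid at columns 287–351 and rows 207–278 of the wrist view. I'll work out its deck coordinates.

```bash
cat >> h.py <<'E'
def ondeck(c,p,z):
    Rm,o=deckT(np.load("deck.npy")); q,d=ray(c,p); q=Rm.T@(q-o); d=Rm.T@d
    return (q+d*(z-q[2])/d[2]).round(4)
E
python3 -c "
from h import *
f=grab('wrist');c=cam(f)
for p,z in [((319,208),.034),((319,277),.034),((287,245),.03),((351,245),.03),((319,290),.038),((325,184),0),((268,184),.008),((372,184),.008),((248,184),.008)]: print(p,ondeck(c,p,z))"
```

```text
(319, 208) [-0.2866  0.0478  0.034 ]
(319, 277) [-0.2384  0.0479  0.034 ]
(287, 245) [-0.2602  0.026   0.03  ]
(351, 245) [-0.2602  0.0697  0.03  ]
(319, 290) [-0.2305  0.0479  0.038 ]
(325, 184) [-0.2982  0.0524  0.    ]
(268, 184) [-0.2991  0.0115  0.008 ]
(372, 184) [-0.2991  0.0858  0.008 ]
(248, 184) [-0.2991 -0.0028  0.008 ]
```

Emit:
send_rows:
  series:
    - [[0.001, -0.0065, 0.03], [0, 0, 0]]
    - [[0, 0, 0.03], [0, 0, 0]]
    - [[0, 0, 0.025], [0, 0, 0]]
    - [[0, 0, 0.011], [0, 0, 0]]
    - [[0, 0, 0.005], [0, 0, 0]]
    - [[0, 0, 0], [0, 0, 0]]

```text
clock: 15.88
tcp_pos: [0.472, 0.0204, 0.0873]
orientation: [-2.057, -2.169, 0.228]
contact_force: [0.1, -0.5, -0.5]
grip_width: 0.086
```

```bash
python3 -c "
from h import *
deckpose()
f=grab('wrist');cv2.imwrite('pics/w8.png',f['frame'][:,:,::-1])"
```

```text
t 15.88 tcp deck [-0.2638  0.0474  0.0085] F [ 0.1 -0.5 -0.5] w 0.086
tool-frame turn still needed to align (units of 5deg): [ 0.007  0.001 -0.003]
```

View pics/w8.png

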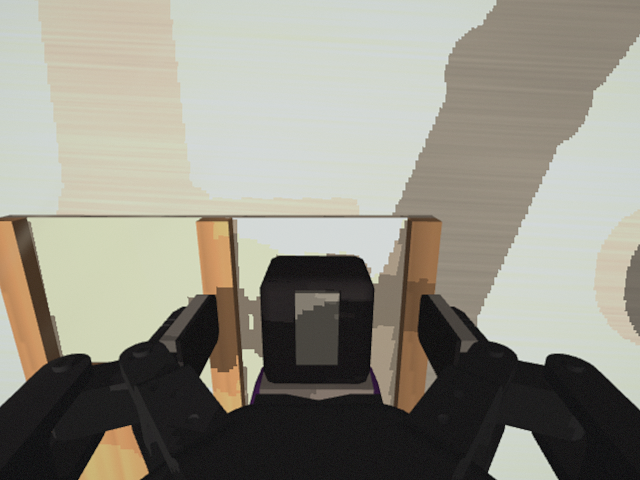

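The lid sits centred between the open pads. I'll close and start the slide.

Emit:
send_rows:
  series:
    - [[0, 0, 0], [0, 0, 0]]
    - [[0, 0, 0], [0, 0, 0]]
    - [[0, 0, 0], [0, 0, 0]]
    - [[0, 0, 0], [0, 0, 0]]
    - [[0, 0, 0], [0, 0, 0]]
    - [[0, 0, 0], [0, 0, 0]]
  fingers: 255
  grip_force: 25

```text
clock: 16.68
tcp_pos: [0.4718, 0.0205, 0.0875]
orientation: [-2.057, -2.169, 0.227]
contact_force: [-0.5, -0.0, 5.4]
grip_width: 0.0435
```

Emit:
send_rows:
  series:
    - [[0, 0.005, 0], [0, 0, 0]]
    - [[0, 0.01, 0], [0, 0, 0]]
    - [[0, 0.01, 0], [0, 0, 0]]
    - [[0, 0.01, 0], [0, 0, 0]]
    - [[0, 0.01, 0], [0, 0, 0]]
    - [[0, 0.005, 0], [0, 0, 0]]
    - [[0, 0, 0], [0, 0, 0]]

```text
clock: 17.55
tcp_pos: [0.5208, 0.0229, 0.0771]
orientation: [-2.057, -2.169, 0.228]
contact_force: [0.2, -0.3, 5.3]
grip_width: 0.0435
```

```bash
python3 -c "
from h import *
deckpose()
f=grab('wrist');cv2.imwrite('pics/w9.png',f['frame'][:,:,::-1])
f=grab('side');cv2.imwrite('pics/s9.png',cv2.resize(f['frame'][190:340,240:440,::-1],None,fx=4,fy=4,interpolation=cv2.INTER_CUBIC))"
```

```text
t 17.55 tcp deck [-0.2139  0.0473  0.0087] F [ 0.2 -0.3  5.3] w 0.0435
tool-frame turn still needed to align (units of 5deg): [ 0.008 -0.001 -0.004]
```

View pics/w9.png

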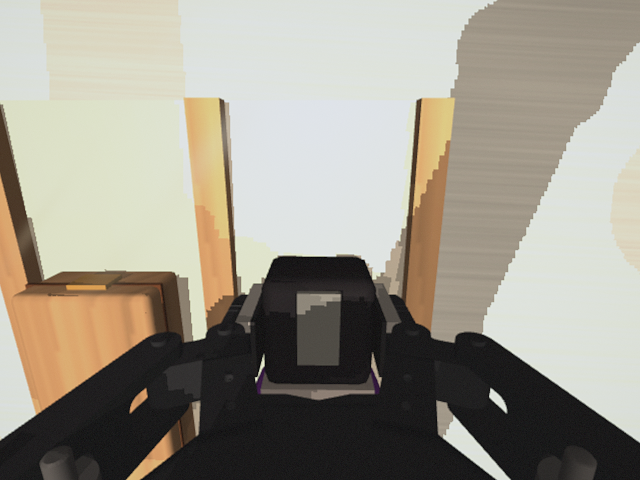

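View pics/s9.png

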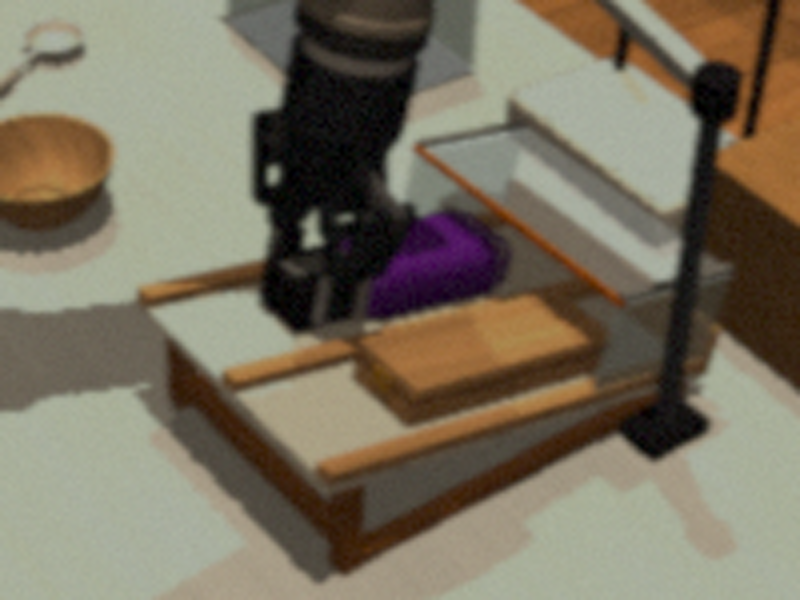

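The flask slides straight under the cover with no force build-up. I'll carry on and slow down near the stop.

Emit:
send_rows:
  series:
    - [[0, 0.006, 0], [0, 0, 0]]
    - [[0, 0.01, 0], [0, 0, 0]]
    - [[0, 0.01, 0], [0, 0, 0]]
    - [[0, 0.01, 0], [0, 0, 0]]
    - [[0, 0.008, 0], [0, 0, 0]]
    - [[0, 0.006, 0], [0, 0, 0]]
    - [[0, 0.003, 0], [0, 0, 0]]
    - [[0, 0, 0], [0, 0, 0]]

```text
clock: 18.65
tcp_pos: [0.5722, 0.0256, 0.0661]
orientation: [-2.057, -2.168, 0.228]
contact_force: [-1.0, 1.4, 7.5]
grip_width: 0.0432
```

```bash
python3 -c "
from h import *
deckpose()"
```

```text
t 18.65 tcp deck [-0.1613  0.0473  0.0087] F [-1.   1.4  7.5] w 0.0432
tool-frame turn still needed to align (units of 5deg): [ 0.001 -0.002 -0.004]
```

Emit:
send_rows:
  series:
    - [[0, 0.0015, 0], [0, 0, 0]]
    - [[0, 0.0015, 0], [0, 0, 0]]
    - [[0, 0.0015, 0], [0, 0, 0]]
    - [[0, 0.0015, 0], [0, 0, 0]]
    - [[0, 0, 0], [0, 0, 0]]

```text
clock: 19.27
tcp_pos: [0.5778, 0.0259, 0.065]
orientation: [-2.056, -2.168, 0.229]
contact_force: [-1.1, -0.5, 6.5]
grip_width: 0.0433
```

```bash
python3 -c "
from h import *
deckpose()"
```

```text
t 19.27 tcp deck [-0.1556  0.0473  0.0087] F [-1.1 -0.5  6.5] w 0.0433
tool-frame turn still needed to align (units of 5deg): [-0.005 -0.003 -0.004]
```

Emit:
send_rows:
  series:
    - [[0, 0.0015, 0], [0, 0, 0]]
    - [[0, 0.0015, 0], [0, 0, 0]]
    - [[0, 0.0015, 0], [0, 0, 0]]
    - [[0, 0, 0], [0, 0, 0]]

```text
clock: 19.77
tcp_pos: [0.5821, 0.0261, 0.064]
orientation: [-2.057, -2.168, 0.229]
contact_force: [-3.5, -0.0, 7.5]
grip_width: 0.0435
```

Emit:
send_rows:
  series:
    - [[0, 0.0015, 0], [0, 0, 0]]
    - [[0, 0.0015, 0], [0, 0, 0]]
    - [[0, 0, 0], [0, 0, 0]]

```text
clock: 20.15
tcp_pos: [0.5832, 0.0261, 0.0638]
orientation: [-2.055, -2.165, 0.233]
contact_force: [-7.7, -0.0, 14.6]
grip_width: 0.0435
```

```bash
python3 -c "
from h import *
deckpose()
f=grab('side');cv2.imwrite('pics/s10.png',cv2.resize(f['frame'][190:340,240:440,::-1],None,fx=4,fy=4,interpolation=cv2.INTER_CUBIC))"
```

```text
t 20.15 tcp deck [-0.1501  0.0472  0.0087] F [-7.7 -0.  14.6] w 0.0435
tool-frame turn still needed to align (units of 5deg): [-0.053 -0.01  -0.01 ]
```

View pics/s10.png

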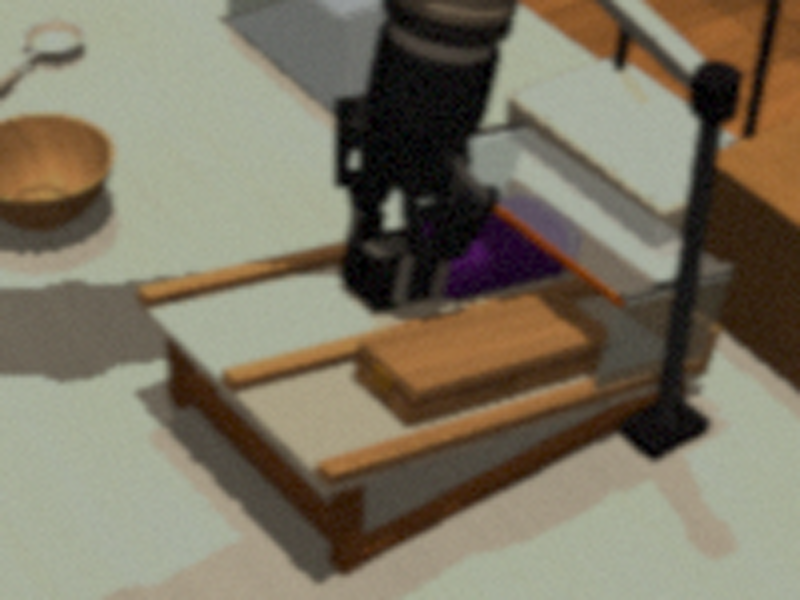

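The force rose to 7.7 N with motion stalling, and the foot is at the stop in the view. I'll ease by 1 mm, release and rise to check.

Emit:
send_rows:
  series:
    - [[0, -0.001, 0], [0, 0, 0]]
    - [[0, 0, 0], [0, 0, 0]]

```text
clock: 20.45
tcp_pos: [0.5832, 0.0261, 0.0638]
orientation: [-2.056, -2.166, 0.23]
contact_force: [-4.9, -0.1, 10.7]
grip_width: 0.0432
```

Emit:
send_rows:
  series:
    - [[0, 0, 0], [0, 0, 0]]
    - [[0, 0, 0], [0, 0, 0]]
    - [[0, 0, 0], [0, 0, 0]]
    - [[0, 0, 0], [0, 0, 0]]
    - [[0, -0.004, -0.025], [0, 0, 0]]
    - [[0, -0.01, -0.03], [0, 0, 0]]
    - [[0, -0.015, -0.03], [0, 0, 0]]
    - [[0, -0.03, -0.02], [0, 0, 0]]
    - [[0, 0, 0], [0, 0, 0]]
  fingers: 0

```text
clock: 21.58
tcp_pos: [0.5485, 0.0242, 0.1797]
orientation: [-2.058, -2.169, 0.224]
contact_force: [0.2, 0.4, -0.5]
grip_width: 0.0856
```

```bash
python3 -c "
from h import *
deckpose()
f=grab('wrist');cv2.imwrite('pics/w11.png',f['frame'][:,:,::-1])
f=grab('side');cv2.imwrite('pics/s11.png',cv2.resize(f['frame'][190:340,240:440,::-1],None,fx=4,fy=4,interpolation=cv2.INTER_CUBIC))"
```

```text
t 21.57 tcp deck [-0.2082  0.0472  0.1148] F [ 0.2  0.4 -0.5] w 0.0856
tool-frame turn still needed to align (units of 5deg): [ 0.032 -0.014 -0.006]
```

View pics/w11.png

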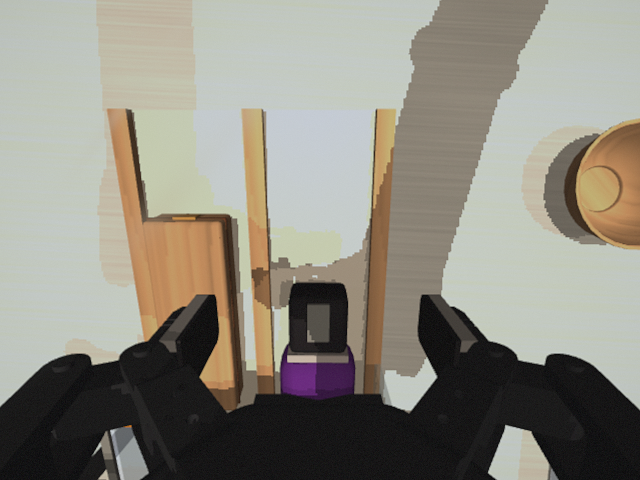

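View pics/s11.png

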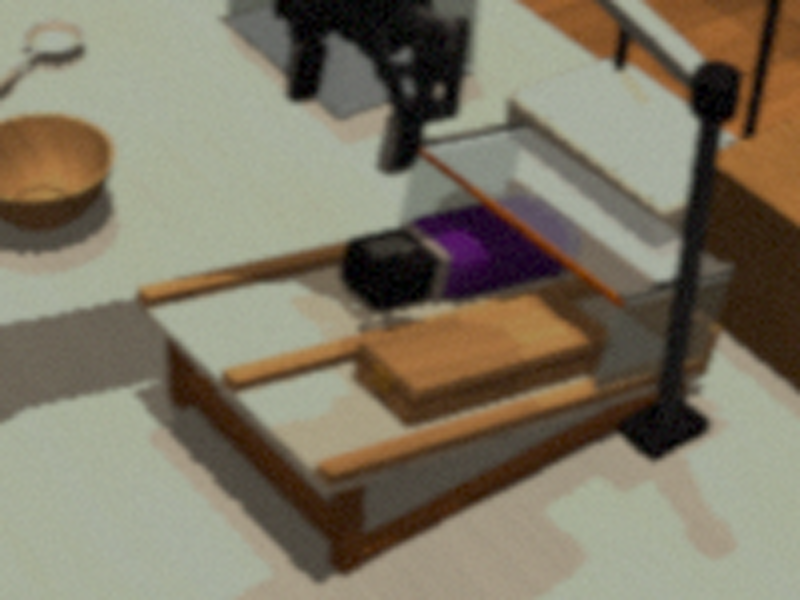

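The flask lies straight under the cover with only the lid showing, rows 283–352. The case's upper end is at row 216, columns 145–232.

```bash
python3 -c "
from h import *
f=grab('wrist');c=cam(f)
for p,z in [((319,284),.034),((319,352),.034),((143,222),.03),((228,222),.03),((238,400),.03),((185,216),.03),((256,109),.008)]: print(p,ondeck(c,p,z))"
```

```text
(319, 284) [-0.1817  0.049   0.034 ]
(319, 352) [-0.1265  0.049   0.034 ]
(143, 222) [-0.2256 -0.071   0.03  ]
(228, 222) [-0.2256 -0.0131  0.03  ]
(238, 400) [-0.0796 -0.0158  0.03  ]
(185, 216) [-0.2298 -0.0419  0.03  ]
(256, 109) [-0.2997  0.0059  0.008 ]
```

Emit:
send_rows:
  series:
    - [[-0.03, -0.02, 0], [0, 0, 0]]
    - [[-0.03, -0.02, 0], [0, 0, 0]]
    - [[-0.031, -0.016, 0], [0, 0, 0]]
    - [[0, 0, 0], [0, 0, 0]]
    - [[0, 0, 0.03], [0, 0, 0]]
    - [[0, 0, 0.03], [0, 0, 0]]
    - [[0, 0, 0.025], [0, 0, 0]]
    - [[0, 0, 0.013], [0, 0, 0]]
    - [[0, 0, 0.007], [0, 0, 0]]
    - [[0, 0, 0], [0, 0, 0]]
  fingers: 255

```text
clock: 22.98
tcp_pos: [0.477, -0.0704, 0.0869]
orientation: [-2.056, -2.169, 0.229]
contact_force: [0.3, -0.2, 0.5]
grip_width: 0.0002
```

```bash
python3 -c "
from h import *
deckpose()
f=grab('side');cv2.imwrite('pics/s12.png',cv2.resize(f['frame'][190:340,240:440,::-1],None,fx=4,fy=4,interpolation=cv2.INTER_CUBIC))"
```

```text
t 22.98 tcp deck [-0.2636 -0.0435  0.0081] F [ 0.3 -0.2  0.5] w 0.0002
tool-frame turn still needed to align (units of 5deg): [-0.001  0.001  0.   ]
```

View pics/s12.png

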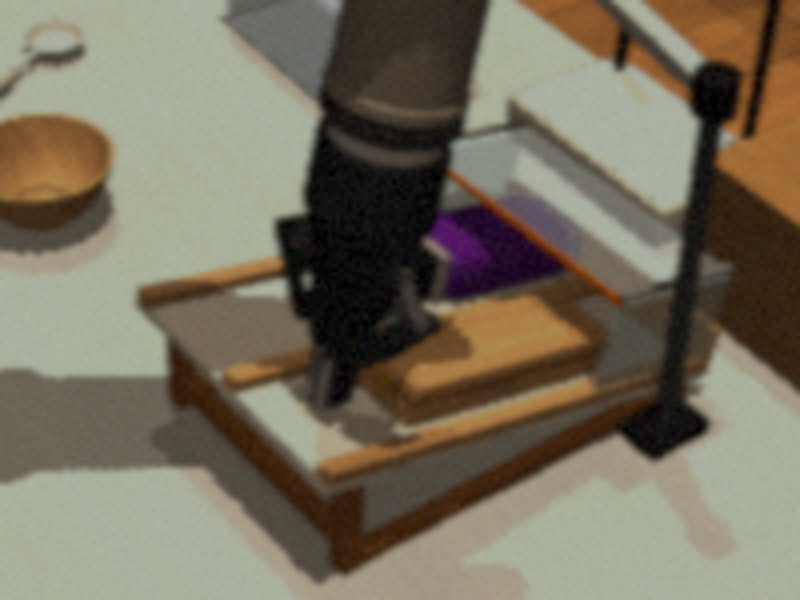

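Emit:
send_rows:
  series:
    - [[-0.0005, 0.01, 0], [0, 0, 0]]
    - [[0, 0.008, 0], [0, 0, 0]]
    - [[0, 0.005, 0], [0, 0, 0]]
    - [[0, 0.005, 0], [0, 0, 0]]
    - [[0, 0.006, 0], [0, 0, 0]]
    - [[0, 0.007, 0], [0, 0, 0]]
    - [[0, 0.007, 0], [0, 0, 0]]
    - [[0, 0.007, 0], [0, 0, 0]]
    - [[0, 0.006, 0], [0, 0, 0]]
    - [[0, 0.005, 0], [0, 0, 0]]
    - [[0, 0.004, 0], [0, 0, 0]]
    - [[0, 0.003, 0], [0, 0, 0]]
    - [[0, 0, 0], [0, 0, 0]]

```text
clock: 24.65
tcp_pos: [0.5483, -0.0671, 0.0718]
orientation: [-2.057, -2.169, 0.228]
contact_force: [-0.5, 0.1, -0.4]
grip_width: -0.0001
```

```bash
python3 -c "
from h import *
deckpose()
f=grab('wrist');cv2.imwrite('pics/w13.png',f['frame'][:,:,::-1])
f=grab('side');cv2.imwrite('pics/s13.png',cv2.resize(f['frame'][190:340,240:440,::-1],None,fx=4,fy=4,interpolation=cv2.INTER_CUBIC))"
```

```text
t 24.65 tcp deck [-0.1906 -0.044   0.0082] F [-0.5  0.1 -0.4] w -0.0001
tool-frame turn still needed to align (units of 5deg): [ 0.005  0.001 -0.001]
```

View pics/s13.png

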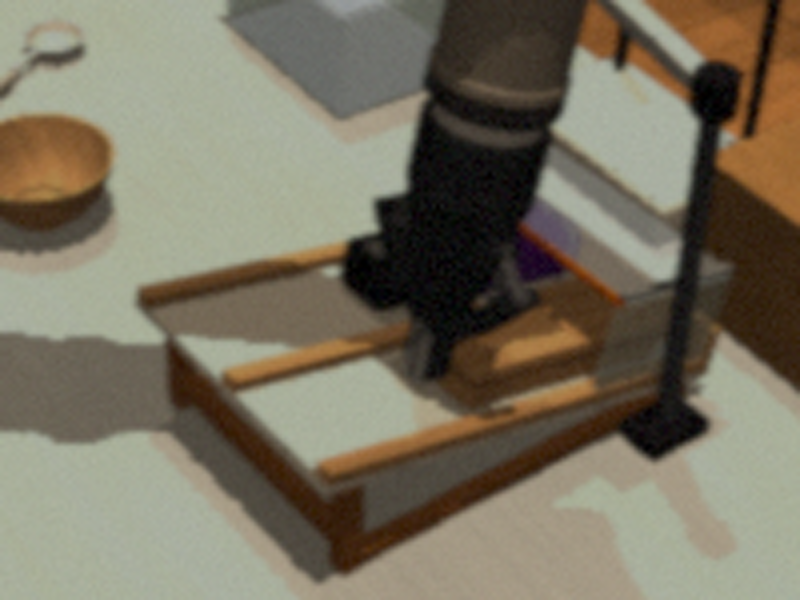

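Emit:
send_rows:
  series:
    - [[0, 0.003, 0], [0, 0, 0]]
    - [[0, 0.003, 0], [0, 0, 0]]
    - [[0, 0.003, 0], [0, 0, 0]]
    - [[0, 0.002, 0], [0, 0, 0]]
    - [[0, 0.0015, 0], [0, 0, 0]]
    - [[0, 0.0015, 0], [0, 0, 0]]
    - [[0, 0, 0], [0, 0, 0]]

```text
clock: 25.62
tcp_pos: [0.562, -0.0664, 0.0688]
orientation: [-2.057, -2.169, 0.228]
contact_force: [-0.6, -0.5, -0.1]
grip_width: 0.0
```

Emit:
send_rows:
  series:
    - [[0, 0.0015, 0], [0, 0, 0]]
    - [[0, 0.0015, 0], [0, 0, 0]]
    - [[0, 0.0015, 0], [0, 0, 0]]
    - [[0, 0, 0], [0, 0, 0]]

```text
clock: 26.12
tcp_pos: [0.5664, -0.0661, 0.0679]
orientation: [-2.057, -2.169, 0.228]
contact_force: [0.2, -0.3, 0.6]
grip_width: 0.0003
```

```bash
python3 -c "
from h import *
deckpose()"
```

```text
t 26.12 tcp deck [-0.1721 -0.044   0.0082] F [ 0.2 -0.3  0.6] w 0.0003
tool-frame turn still needed to align (units of 5deg): [0.005 0.001 0.   ]
```

Emit:
send_rows:
  series:
    - [[0, 0.0015, 0], [0, 0, 0]]
    - [[0, 0.001, 0], [0, 0, 0]]
    - [[0, 0, 0], [0, 0, 0]]

```text
clock: 26.5
tcp_pos: [0.5664, -0.0663, 0.0676]
orientation: [-2.055, -2.165, 0.232]
contact_force: [-6.4, 0.5, 6.7]
grip_width: -0.0002
```

Emit:
send_rows:
  series:
    - [[0, 0.001, 0], [0, 0, 0]]
    - [[0, 0.001, 0], [0, 0, 0]]
    - [[0, 0, 0], [0, 0, 0]]

```text
clock: 26.88
tcp_pos: [0.5664, -0.0663, 0.0673]
orientation: [-2.053, -2.162, 0.235]
contact_force: [-12.9, 0.7, 12.7]
grip_width: -0.0001
```

Emit:
send_rows:
  series:
    - [[0, 0.001, 0], [0, 0, 0]]
    - [[0, 0.001, 0], [0, 0, 0]]
    - [[0, 0, 0], [0, 0, 0]]

```text
clock: 27.25
tcp_pos: [0.5663, -0.0663, 0.0673]
orientation: [-2.051, -2.158, 0.239]
contact_force: [-18.4, 0.9, 20.2]
grip_width: 0.0
```

```bash
python3 -c "
from h import *
deckpose()
f=grab('side');cv2.imwrite('pics/s14.png',cv2.resize(f['frame'][190:340,240:440,::-1],None,fx=4,fy=4,interpolation=cv2.INTER_CUBIC))"
```

```text
t 27.25 tcp deck [-0.172  -0.0442  0.0076] F [-18.4   0.9  20.2] w 0.0
tool-frame turn still needed to align (units of 5deg): [-0.144 -0.033 -0.018]
```

View pics/s14.png

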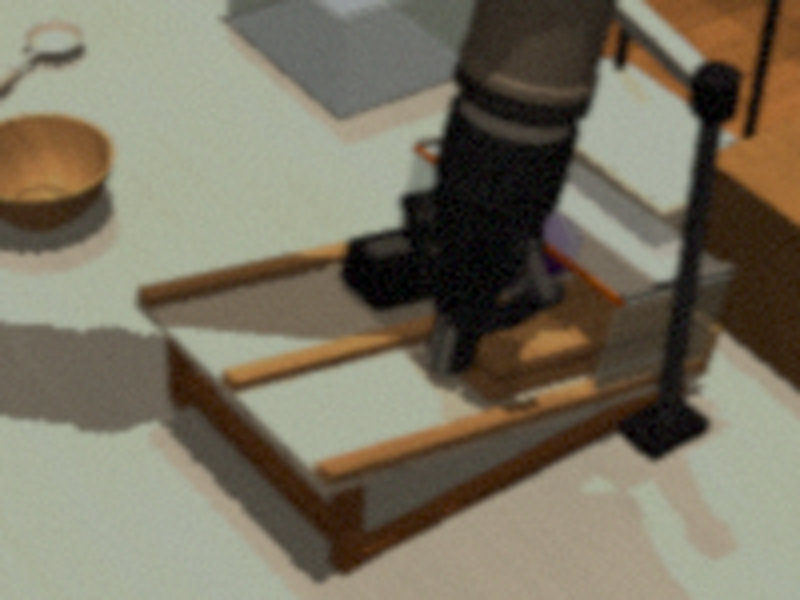

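The case is hard against the stop, with the TCP stalled at deck x = -0.172 as predicted. I'll back straight off, rise and clear the view.

Emit:
send_rows:
  series:
    - [[0, -0.005, 0], [0, 0, 0]]
    - [[0, -0.02, 0], [0, 0, 0]]
    - [[0, -0.01, -0.03], [0, 0, 0]]
    - [[0, 0, -0.04], [0, 0, 0]]
    - [[0, 0, -0.05], [0, 0, 0]]
    - [[0.02, 0, -0.03], [0, 0, 0]]
    - [[0.025, 0, 0], [0, 0, 0]]
    - [[0, 0, 0], [0, 0, 0]]

```text
clock: 28.3
tcp_pos: [0.5678, -0.0185, 0.2206]
orientation: [-2.052, -2.173, 0.226]
contact_force: [0.0, -0.4, -0.6]
grip_width: 0.0001
```

```bash
python3 -c "
from h import *
deckpose()
f=grab('wrist');cv2.imwrite('pics/w15.png',f['frame'][:,:,::-1])
f=grab('top');cv2.imwrite('pics/t15.png',cv2.resize(f['frame'][130:330,170:370,::-1],None,fx=3,fy=3,interpolation=cv2.INTER_CUBIC))
f=grab('side');cv2.imwrite('pics/s15.png',cv2.resize(f['frame'][190:340,240:440,::-1],None,fx=4,fy=4,interpolation=cv2.INTER_CUBIC))"
```

```text
t 28.3 tcp deck [-0.2001  0.0035  0.1584] F [ 0.  -0.4 -0.6] w 0.0001
tool-frame turn still needed to align (units of 5deg): [ 0.017 -0.007  0.047]
```

View pics/w15.png

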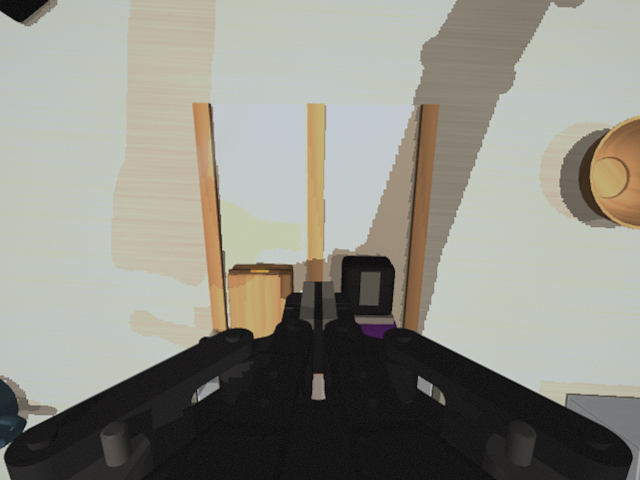

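View pics/t15.png

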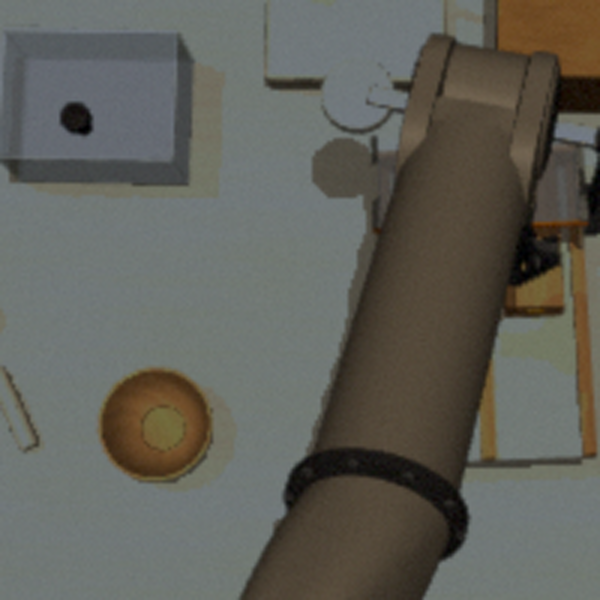

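View pics/s15.png

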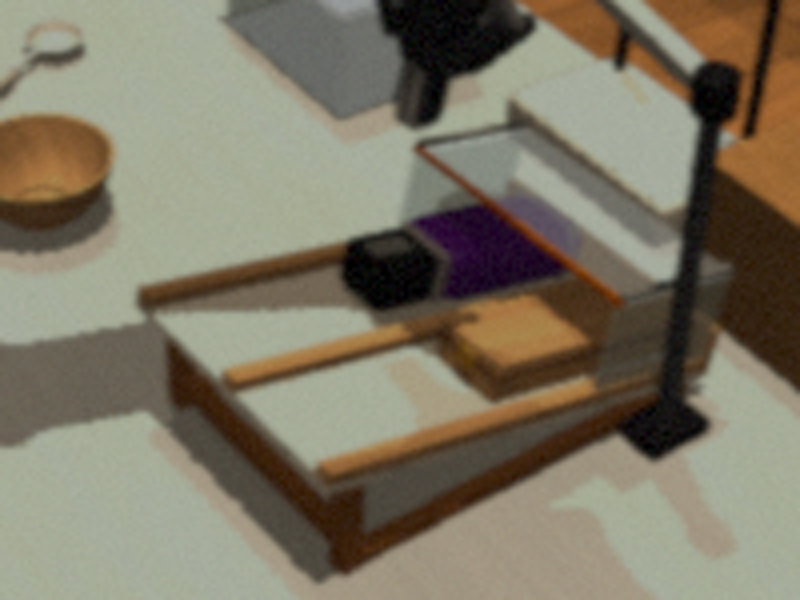

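```bash
python3 -c "
from h import *
f=grab('wrist');c=cam(f)
cv2.imwrite('pics/w16.png',cv2.resize(f['frame'][230:350,210:430,::-1],None,fx=3.6,fy=3.6,interpolation=cv2.INTER_CUBIC))
ct=cam(grab('top'));p=onz(ct,(289,162.3),.257);x0,y0,a=np.load('deck.npy')
u=np.array([np.cos(a),np.sin(a)]);l=np.array([-u[1],u[0]]);h=np.array([x0,y0])-.04*u-.112*l
d=p[:2]-h;print('lamp',2.79-np.arctan2(d@l,d@u),np.linalg.norm(d))
for p,z in [((367,257),.003),((367,269),.034),((367,316),.034),((260,265),0),((260,274),.03)]: print(p,ondeck(c,p,z))"
```

```text
lamp 1.4384276796200994 0.21877323278806984
(367, 257) [-0.1693  0.0456  0.003 ]
(367, 269) [-0.1693  0.0413  0.034 ]
(367, 316) [-0.1255  0.043   0.034 ]
(260, 265) [-0.1605 -0.0545  0.    ]
(260, 274) [-0.1633 -0.0494  0.03  ]
```

View pics/w16.png

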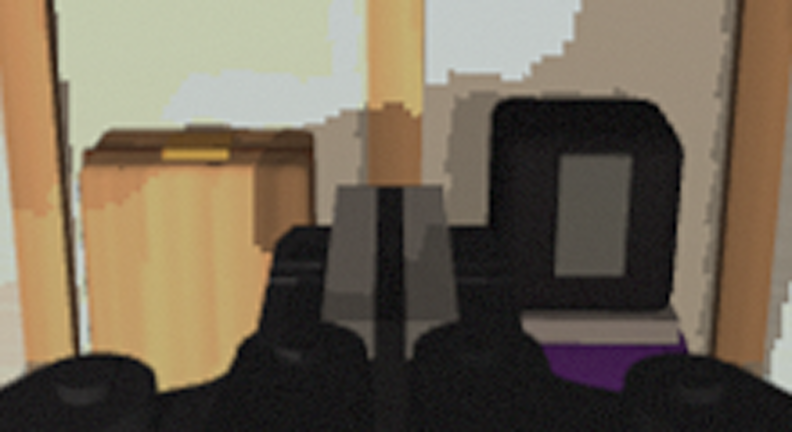

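The lid end reads -0.169 (expected -0.170), the case's upper end -0.160 to -0.163 (expected -0.160), and the lamp 1.44 rad. I'll rise clear and hand in.

Emit:
send_rows:
  series:
    - [[0, 0, -0.03], [0, 0, 0]]
    - [[0, 0, -0.03], [0, 0, 0]]
    - [[0, 0, 0], [0, 0, 0]]
    - [[0, 0, 0], [0, 0, 0]]

```text
clock: 29.05
tcp_pos: [0.5791, -0.021, 0.2785]
orientation: [-2.057, -2.167, 0.23]
contact_force: [-0.1, 0.3, -0.8]
grip_width: 0.0002
```

```bash
python3 -c "
from h import *
deckpose(); print(r.hand_in())"
```

```text
t 29.05 tcp deck [-0.2012  0.0004  0.2173] F [-0.1  0.3 -0.8] w 0.0002
tool-frame turn still needed to align (units of 5deg): [-0.012 -0.002 -0.012]
the job is handed in; nothing more can be done
None
```

The job is done in the order asked and was handed in at 29 s. I swung the lamp aside and laid the left-most purple flask in the empty lane, foot downhill, and let go. I then took it by the lid and slid it to the back stop, and pushed the case down its lane to the stop.

- **Lamp:** it read 1.44 rad in the top view taken after the swing; 1.22 is straight across. It showed no sign of moving in later pictures.
- **Flask:** the lid end is at deck x ≈ -169 mm, where -170 means the foot is on the stop. The force rose to about 8 N along the slide as it touched.
- **Case:** the upper end measures -160 to -163 mm, where -160 is on the stop. The push stalled with the force rising to about 27 N, because I made two more 1 mm-step checks than needed.
- **Other items:** the bowl and spoon look unmoved, as far as the last views show. I did not look at the fork again after the flask was lifted, but nothing went near it. The gripper was touching nothing at hand-in.

No check failed. The rib positions in one wrist view were 1–4.5 mm off sideways from the fitted deck, close to the calibration limit, and this did not affect the result.

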